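# Last moulder knife back in its sprung rack with the tongs

### The arm

A 6-joint arm with a two-finger parallel gripper is mounted at the origin on a cart in front of the work surface, level with it; the furniture and walls round the work are solid. World frame = base frame: x ahead of the robot, y to its left, z up, the work surface at z = 0. Lengths are in m, angles in degrees, forces in N, time in s.
With the tool pointing down it reaches from about 0.4 to 0.825 m from the base axis. Payload 7 kg.
Tool frame: the origin (TCP) lies on the centre line of the jaws, within the pads' length; the fingertips stand 11 mm ahead of it and the grasp point (between the pads) lies 8 mm behind it; z points along the fingers, y is the line along which they close (so a half turn about z gives the same grasp; the last joint's range is limited). The gripper opens to 88 mm and grips with 3 to 60 N. Pads are 19 mm wide; open, the fingers measure 130 mm over their backs; the gripper's body (78 mm by 193 mm) begins 47 mm behind the grasp point.
Start: joints at [16.507, 20.546, 0.682, 0, -70.136, -16.507], TCP at [0.675, -0, 0.238] pointing down, gripper open.
Joint ranges: [-176.03, 176.03], [-82.01, 121.73], [-58.28, 71.71], [-173.87, 95.51], [-174.79, -0.11], [-173.66, 173.66]. Speed limits (degrees/s): [136.94, 136.94, 172.46, 180, 180, 180].

### API

Orientations are given as [roll, pitch, yaw] about the fixed x, y, z axes, in that order (R = Rz(yaw) Ry(pitch) Rx(roll)).
In Python, from plant import r, capture, camera_model, job gives the robot as it stands.
- The arm moves only by the tool drive_tool, never from a script. Its argument "increments" is a list that holds one entry, the list of rows, each a list of 5 numbers: the gripper's target within -1 to 1 (fully open at 1, half-way at 0, shut at -1), then the shift along the tool's x, y, z scaled (see below), then the turn about the tool's z scaled (see below). In form: [[[gripper, tx, ty, tz, roll], ...]]. A call has 1 to 5 rows; each row is the pose to reach, as a shift and turn from the pose commanded when the call began, along the tool's axes at that moment, turning the shorter way round; what a row does not reach only later rows make up. The controller multiplies each number of a shift by 120 mm and each number of a turn by 360 degrees. A row lasts 1/8 s, in which the tool goes at most 62.5 mm and 10.7 degrees, less where a joint would pass 70% of its speed; a pose out of reach is approached as far as the arm can. A call with a number of a shift or a turn outside -1 to 1 is refused whole. A call with a gripper value outside its range is refused whole. The fingers move at their own pace and stop on an object; "squeeze" is the grip in N (left out, the last holds). Time passes only in rows, so rows that repeat a pose let the fingers close. It gives the time, the measured TCP pose, the force, the opening and the grip force at its end, in the units of the state.
- r.get_state(): the state, without advancing time (a new reading comes with each control period).
- capture(name): name is "scene" or "side" or "wrist"; returns the picture (480x640x3 uint8, red, green, blue); there is no depth.
- camera_model(name): a dict with "camera_matrix" (3x3 intrinsics, pixels), "rvec" (rotation vector, rad) and "tvec" (3), from world to camera coordinates, as OpenCV has them. Camera axes: x right, y down, z forward; pixel columns grow to the right and rows downward; lengths in m; the calibration is good to about 2 mm. A picture is of the moment at which its call begins: read the wrist's pose just before it. camera_model takes no time and is no camera call; for the wrist camera it gives the pose at the moment of the call.
- job.close_job(): hands the job in; it is judged then, once.
The state is a dict: "time_s": time; "joints": joint angles; "qd": joint speeds; "joint_torque": joint torques, N m; "tcp_pos": TCP position; "eef_rot": TCP orientation; "contact_force": force on the tool from outside, world axes, zero at the start; "moment": the same for the moment, N m; "gripper_width": finger opening in m; "gripper_force": force on a finger pad.
Only numpy, scipy, OpenCV 4.12 (cv2) and the standard library are available. Lean on these libraries where they do the work, as an engineer would, in place of code of your own. Each camera call takes 0.05 s, during which the arm holds its last target. There are 200 camera calls.

### The job

A moulder knife is still lying in the steel dish. Take the sprung tongs out of the rack and, touching the sharp knife with nothing but the tongs, stand it in the empty slot of the rack with its cutting edge down, and press it fully home past the slot's springs. Then stand the tongs back in their pocket, and leave the things lying around as they are.

Things in the scene. Friction and masses are not known exactly. Their poses are not given: they have to be found in the camera images.
- knife: flat steel moulder knife, 56 x 24 x 6 mm, about 60 g, lying flat in the dish at any angle. Origin: centre of its underside as it lies; x points along its length to the cutting edge, y across its width, z up through the 6 mm thickness. The last 10 mm towards the edge are bright and bevelled on both faces from 6 down to 2 mm; the plain back end is dark with a round black mark
- knife_edge (a point): middle of the knife's cutting edge, 28 mm from its origin along x and 3 mm along z
- tongs: steel spring tongs, 114 mm tall, standing upright in the pocket at the end of the rack. Origin: midway between the tips, level with their undersides; z up to the closed top end, y is the line along which the tips close. Two legs, 11 mm wide along x, hang from a 24 mm block; the lower legs spread to 57 mm over the outside when open
- tongs_grip (a point): centre between the proud black rubber grips, 76 mm above the tongs' origin, outside the legs from 70 to 82 mm up, 41 mm over both when open: grip along y; 38 mm of tongs stand above. Sprung open: 5 N here holds them open, about 9 N starts to close them, 35 mm over the grips is a 24 mm gap at the tips, about 19 N closes them to their stop (29 mm)
- tongs_tips (a point): midway between the tips, 3.5 mm above the tongs' origin: two flat 7 mm round swivel pads facing each other, gap 40 mm open (and 0.7 mm higher), 2 mm at the stop. 45 N on the grips pinches a 24 mm wide part with about 10 N. The pads turn freely about the line of closing: a part pinched away from its balance point swings until its heavy end hangs down
- rack: fixed wooden knife rack, 148 mm along x, 84 mm along y; origin under its centre. Four slots along y, 7 mm wide, stand side by side along x at -52, -30, -8 and 14 mm; their floor is at z 12 mm, straight walls to z 40 mm and round tops to z 47.5 mm. The slots at -52, -30 and 14 mm hold fixed knives, edge down, tops at z 68 mm. The tongs' pocket is at x 52 mm
- slot (a point): middle of the floor of the empty slot (x -8, z 12 mm on the rack); the slot runs along the rack's y. Bowed leaf springs in both walls, 14 mm above the floor, leave 4 mm between them: the knife's bevel drops in until it stands about 9 mm off the floor, and pushing it the rest of the way takes some 10 to 20 N, often more than the tongs can hold without slipping
- pocket (a point): middle of the floor of the tongs' pocket in the rack (x 52, z 12 mm on the rack): 12.5 mm wide along the rack's x, 64 mm long along its y, rim 42 mm above its floor with rounded lips; the tongs' y lies along the rack's y
- dish: fixed round steel dish, 143 mm across, 26 mm high, floor at 3 mm, inner floor radius about 60 mm; origin under its centre
- caliper: sliding caliper lying between dish and rack, leave alone
- collet: steel collet standing by the dish, 26 x 37 mm, leave alone
- router_bit: router bit lying beside the rack, 72 mm long, leave alone
- sanding_block: cork sanding block, 108 x 64 x 35 mm, lying behind the rack, leave alone
There are look-alikes about, which are no part of the job. What is shaped like the tongs but red or yellow is not meant.

How it is judged:
By the outcome, as a careful person would: the job done as asked, in the order asked, and still so for the second after the job is handed in, with the robot touching nothing.
It also fails if it takes over 59 s, if anything falls off the work surface, if the arm or the gripper's body presses on something with over 40 N, if the wrist force passes 120 N, or if a joint passes its speed limit or range.

## Working session

There is one attempt and no reset: what is moved stays moved. The work goes in short steps, Python scripts to look and compute and a tool call to move; the robot and the scene stay as the last step left them, time stands still between calls to the robot, and variables do not carry over. Pictures are saved under pics/ and viewed, at most 10 in all, crops included, and the job is handed in when it is done.

Besides the shell and the picture viewer there is one more tool, called after "Call:" as name(argument=value, ...) on one line, values as JSON. drive_tool: Moves the arm, as the interface text tells. Its arguments: {"type":"object","properties":{"increments":{"type":"array"},"squeeze":{"type":"number"}},"required":["increments"]}

```bash
mkdir -p pics; ls
cat > h.py <<'E'
import numpy as np, cv2
from plant import r, capture, camera_model, job
def save(n,f):
    m=camera_model(n); im=capture(n)
    cv2.imwrite('pics/'+f+'.png',im[:,:,::-1]); np.savez('pics/'+f,K=m['camera_matrix'],r=np.array(m['rvec'],float),t=np.array(m['tvec'],float)); return im
def ray(f,uv):
    d=np.load('pics/'+f+'.npz'); R=cv2.Rodrigues(d['r'])[0]; 
    c=-R.T@d['t'].ravel(); v=R.T@np.linalg.inv(d['K'])@np.array([*uv,1.]); return c,v/np.linalg.norm(v)
def onz(f,uv,z):
    c,v=ray(f,uv); return c+v*(z-c[2])/v[2]
def tri(*obs):
    A=np.zeros((3,3));b=np.zeros(3)
    for f,uv in obs:
        c,v=ray(f,uv);P=np.eye(3)-np.outer(v,v);A+=P;b+=P@c
    x=np.linalg.solve(A,b)
    return x,[float(np.linalg.norm((np.eye(3)-np.outer(v,v))@(x-c))) for c,v in (ray(f,u) for f,u in obs)]
def proj(f,p):
    d=np.load('pics/'+f+'.npz'); return cv2.projectPoints(np.array(p,float).reshape(-1,1,3),d['r'],d['t'],d['K'],None)[0].reshape(-1,2)
E
python3 - <<'E'
from h import *
for n in ['scene','side','wrist']: save(n,n+'0')
for n in ['scene','side','wrist']:
    d=np.load('pics/'+n+'0.npz');R=cv2.Rodrigues(d['r'])[0];print(n,-R.T@d['t'].ravel(),R[2],d['K'][0,0])
print(r.get_state())
a=[cv2.imread(f'pics/{n}0.png') for n in ['scene','side']]
E
```

```text
pics
scene [-0.17554722 -0.32459069  0.68836703] [ 0.73109873  0.33278094 -0.59561019] 508.4605750443517
side [0.54608042 0.83363536 0.69030739] [ 0.02501992 -0.79649033 -0.6041334 ] 465.8117404919724
wrist [ 0.67559152 -0.06736354  0.38445981] [-0.00163806  0.25262682 -0.9675624 ] 381.57366328042275
{'time_s': 0.15, 'joints': array([ 1.65092776e+01,  2.05816146e+01,  6.45389130e-01, -1.55113357e-02,
       -7.01343450e+01, -1.65042746e+01]), 'qd': array([ 0.03623253, -0.11301087,  0.21604208,  0.02142279, -0.08347173,
        0.04548285]), 'joint_torque': array([ 1.39394037e-04, -5.83274567e+01,  2.93289685e+01,  7.00122759e+00,
        8.75052094e-03, -9.76538854e-05]), 'tcp_pos': array([6.74645925e-01, 8.34033100e-06, 2.36836248e-01]), 'eef_rot': array([ 1.79928194e+02, -6.06733726e-03, -9.00002732e+01]), 'contact_force': array([0.32704888, 0.01330475, 0.05489098]), 'moment': array([ 0.01473107,  0.03097028, -0.01379013]), 'gripper_force': 0.0, 'gripper_width': 0.08755252075831031}
```

View pics/scene0.png

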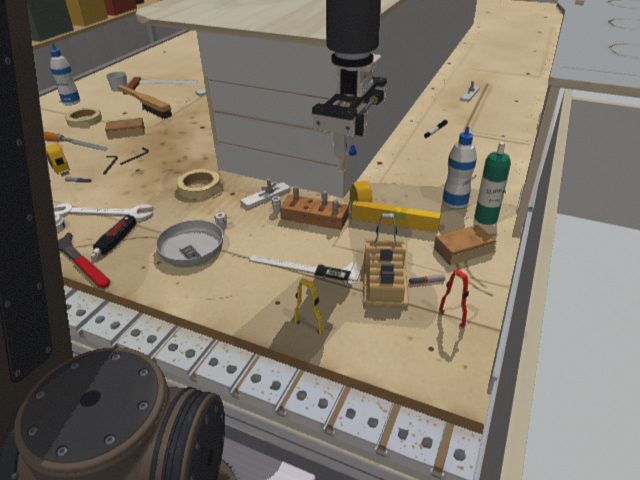

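View pics/side0.png

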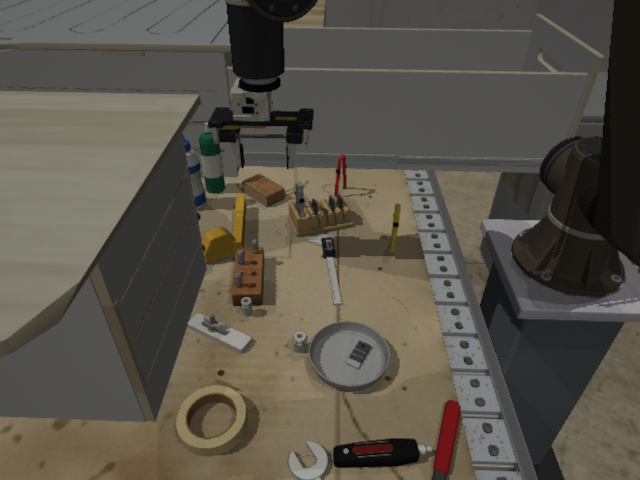

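View pics/wrist0.png

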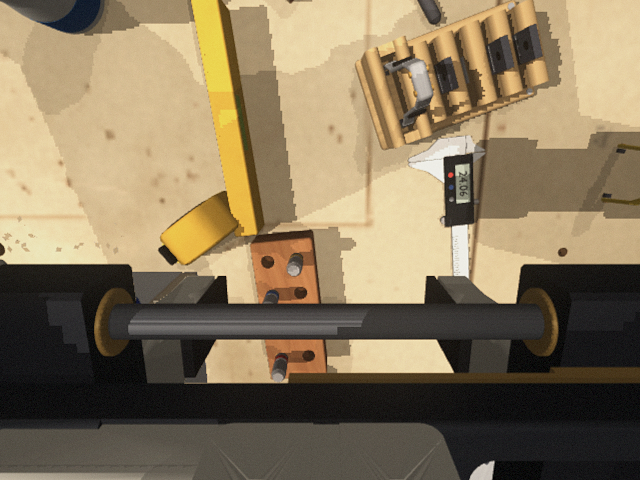

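The wrist view shows the rack at (355–550, 0–150), with the grey tongs at (420, 85). The knife lies in the dish at side (359, 353) and scene (190, 252). The red and yellow tongs are decoys.

Run:
```python
from h import *
np.set_printoptions(precision=4,suppress=True)
print('tongs top',tri(('scene0',(387,216)),('side0',(299,185)),('wrist0',(424,80))))
print('dish rim c',tri(('scene0',(190,242)),('side0',(349,352))))
print('knife',tri(('scene0',(189,252)),('side0',(359,353))))
print('knife z9', onz('scene0',(189,252),.009),onz('side0',(359,353),.009))
for uv in [(357,65),(385,148),(548,83),(518,0)]: print(uv,onz('wrist0',uv,.04))
a=cv2.imread('pics/wrist0.png')[0:170,330:600]; b=cv2.imread('pics/side0.png')[325:385,310:400]; c=cv2.imread('pics/scene0.png')[205:310,345:425]
o=np.zeros((600,800,3),np.uint8)
o[:340,:540]=cv2.resize(a,(540,340),interpolation=3); o[345:585,:360]=cv2.resize(b,(360,240),interpolation=3); o[180:600,545:800]=cv2.resize(c,(320,420),interpolation=3)[:,20:275]
cv2.imwrite('pics/c1.png',o)
```

```text
tongs top (array([ 0.6122, -0.1037,  0.1222]), [0.0006020628319504327, 0.0005472381664402354, 8.262779096077864e-05])
dish rim c (array([0.4988, 0.2966, 0.0201]), [0.0003769134637805477, 0.0003769134637805535])
knife (array([0.4801, 0.2886, 0.0084]), [3.020402421069618e-05, 3.020402421084967e-05])
knife z9 [0.4796 0.2881 0.009 ] [0.4802 0.289  0.009 ]
(357, 65) [ 0.6489 -0.1267  0.04  ]
(385, 148) [ 0.6229 -0.0593  0.04  ]
(548, 83) [ 0.4874 -0.1127  0.04  ]
(518, 0) [ 0.5206 -0.1749  0.04  ]
```

View pics/c1.png

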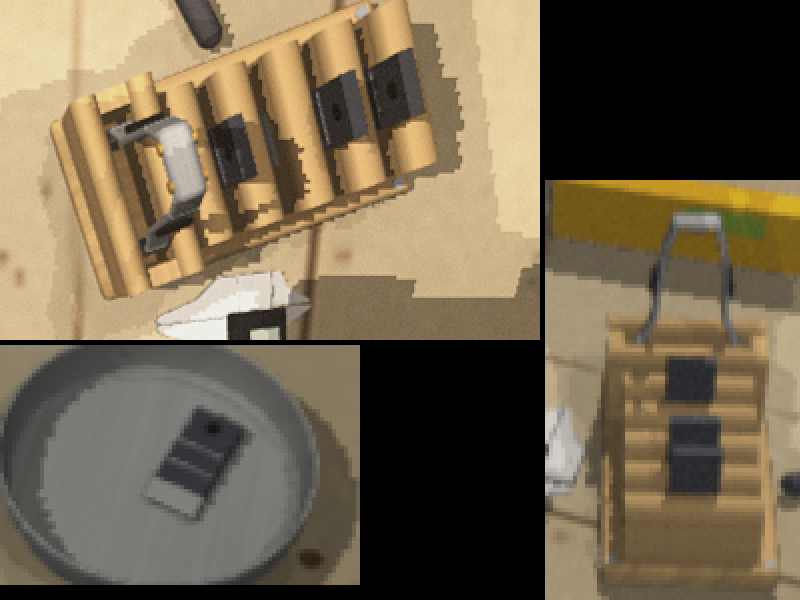

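Call:
drive_tool(increments=[[[1,0.2,-0.05,0,0.028],[1,0.4,-0.1,0,0.056],[1,0.58,-0.13,0,0.084],[1,0.58,-0.13,0,0.112],[1,0.58,-0.13,0,0.14]]])

```text
time_s: 0.78
tcp_pos: [0.6904, -0.0701, 0.237]
eef_rot: [180.0, -0.0, -140.8]
contact_force: [0.7, -1.0, -0.1]
gripper_width: 0.0881
gripper_force: 0.0
```

Call:
drive_tool(increments=[[[1,0,0,0,0.028],[1,0,0,0,0.052],[1,0,0,0,0.052]]])

```text
time_s: 1.15
tcp_pos: [0.6904, -0.0696, 0.2372]
eef_rot: [180.0, -0.0, -159.1]
contact_force: [-0.1, -0.9, 0.4]
gripper_width: 0.0873
gripper_force: 0.0
```

Run:
```python
from h import *
save('wrist','wrist1')
s=r.get_state();print(s['time_s'],s['tcp_pos'],s['eef_rot'])
a=cv2.imread('pics/wrist1.png')
cv2.imwrite('pics/wrist1b.png',cv2.resize(a[:300,150:550],(800,600),interpolation=3))
```

```text
1.2 [ 0.69046551 -0.06960073  0.23725558] [ 1.79991442e+02 -2.77403681e-02 -1.58929804e+02]
```

View pics/wrist1b.png

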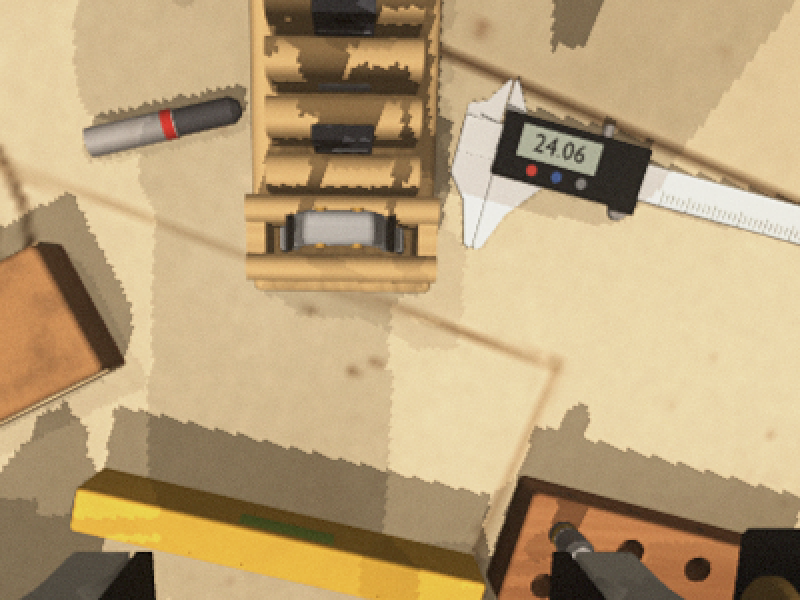

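The rack is square to the image. The tongs' top block is at full-image (318.5, 114), and the pocket block's lips run from u=273 to u=368.

Run:
```python
from h import *
np.set_printoptions(precision=4,suppress=True)
f=lambda x,y:(150+x/2,y/2)
print(tri(('wrist1',f(337,228)),('scene0',(387,216)),('side0',(299,185)),('wrist0',(424,80))))
print('top',onz('wrist1',f(337,228),.126))
for a,b,z in [((247,197),(437,195),.054),((247,279),(436,280),.054),((258,290),(428,291),.005),((252,60),(252,10),.04)]:
    p,q=onz('wrist1',f(*a),z),onz('wrist1',f(*b),z);d=q-p;print(p,q,(p+q)/2,np.degrees(np.arctan2(d[1],d[0])),np.linalg.norm(d))
for z in (.054,): print('pocket',onz('wrist1',f(341.5,238),z))
for z in (.12,.126): print('w0',onz('wrist0',(330+182/2,155/2),z))
```

```text
(array([ 0.613 , -0.1036,  0.122 ]), [0.001915953147450292, 0.0002757525704579344, 0.0011771991925989729, 0.0009292880839498933])
top [ 0.6152 -0.1033  0.126 ]
[ 0.6134 -0.1447  0.054 ] [ 0.585  -0.0724  0.054 ] [ 0.5992 -0.1086  0.054 ] 111.49211391787163 0.07771652320718936
[ 0.6442 -0.1342  0.054 ] [ 0.6162 -0.0599  0.054 ] [ 0.6302 -0.097   0.054 ] 110.62888333036959 0.07936500044276536
[ 0.6495 -0.1336  0.005 ] [ 0.6206 -0.0566  0.005 ] [ 0.6351 -0.0951  0.005 ] 110.59480075145312 0.08224549204137035
[ 0.5621 -0.1622  0.04  ] [ 0.5448 -0.1681  0.04  ] [ 0.5534 -0.1651  0.04  ] -160.96170014173606 0.018239350359007096
pocket [ 0.6146 -0.1029  0.054 ]
w0 [ 0.6136 -0.1055  0.12  ]
w0 [ 0.6151 -0.1046  0.126 ]
```

Call:
drive_tool(increments=[[[1,0.35,-0.017,0.2,0],[1,0.692,-0.034,0.5,0],[1,0.692,-0.034,0.65,0],[1,0.692,-0.034,0.65,0]]])

```text
time_s: 1.7
tcp_pos: [0.6135, -0.1033, 0.1585]
eef_rot: [180.0, -0.1, -159.0]
contact_force: [-0.0, -1.2, 1.3]
gripper_width: 0.0879
gripper_force: 0.0
```

Call:
drive_tool(increments=[[[1,0,0,0.2,0],[1,0,0,0.45,0],[1,0,0,0.66,0],[1,0,0,0.66,0]]])

```text
time_s: 2.2
tcp_pos: [0.6142, -0.1029, 0.0794]
eef_rot: [180.0, -0.1, -159.0]
contact_force: [0.9, 0.3, 0.4]
gripper_width: 0.0875
gripper_force: 0.0
```

Run:
```python
from h import *
np.set_printoptions(precision=4,suppress=True)
save('scene','scene1');save('side','side1')
s=r.get_state();print(s['time_s'],s['tcp_pos'],s['eef_rot'],s['contact_force'])
o=np.zeros((600,800,3),np.uint8)
o[:,:400]=cv2.resize(cv2.imread('pics/scene1.png')[160:310,335:435],(400,600),interpolation=3)
o[:,400:]=cv2.resize(cv2.imread('pics/side1.png')[110:260,250:350],(400,600),interpolation=3)
cv2.imwrite('pics/c2.png',o)
```

```text
2.3 [ 0.6157 -0.1029  0.0816] [-179.9564    0.0629 -159.0323] [-0.5299 -0.3075  0.5894]
```

View pics/c2.png

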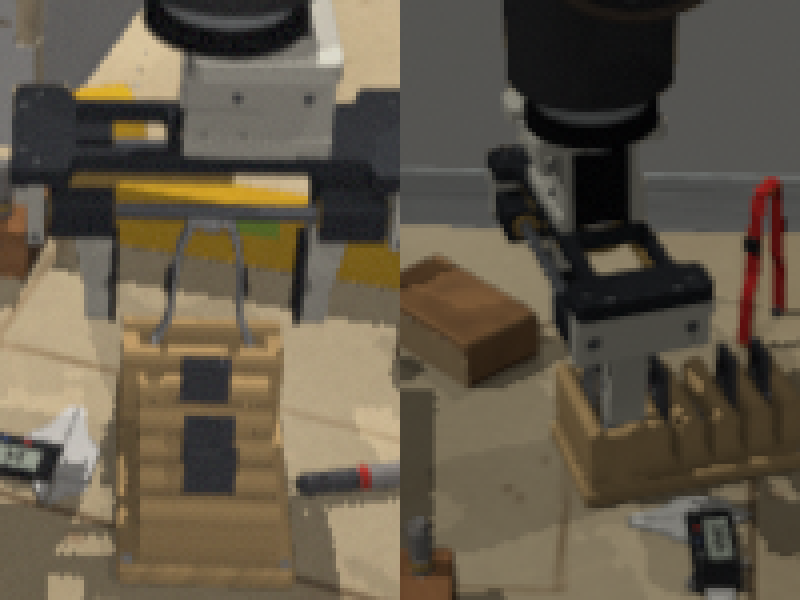

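The tongs stand between the fingers. I close lightly at 7 N, which keeps them open.

Call:
drive_tool(increments=[[[-1,0,0,0,0],[-1,0,0,0,0],[-1,0,0,0,0],[-1,0,0,0,0],[-1,0,0,0,0]]], squeeze=7)

```text
time_s: 2.92
tcp_pos: [0.6144, -0.103, 0.0804]
eef_rot: [-180.0, -0.0, -159.1]
contact_force: [-0.5, -0.1, 0.6]
gripper_width: 0.0431
gripper_force: 0.0
```

Call:
drive_tool(increments=[[[-1,0,0,0,0],[-1,0,0,0,0]]])

```text
time_s: 3.18
tcp_pos: [0.6145, -0.1031, 0.0804]
eef_rot: [-180.0, -0.0, -159.1]
contact_force: [0.7, 0.1, 0.2]
gripper_width: 0.0401
gripper_force: 7.0
```

Call:
drive_tool(increments=[[[-1,0,0,-0.1,0],[-1,0,0,-0.3,0],[-1,0,0,-0.55,0],[-1,0,0,-0.8,0],[-1,0,0,-0.9,0]]])

```text
time_s: 3.8
tcp_pos: [0.6153, -0.103, 0.1909]
eef_rot: [-179.9, 0.2, -159.1]
contact_force: [-0.2, 0.0, -1.4]
gripper_width: 0.0401
gripper_force: 7.0
```

Call:
drive_tool(increments=[[[-1,-0.1,0.35,0,-0.02],[-1,-0.2,0.7,0,-0.035],[-1,-0.3,1,0,-0.05]]])

```text
time_s: 4.18
tcp_pos: [0.6046, 0.0232, 0.1879]
eef_rot: [180.0, -0.0, -141.0]
contact_force: [0.9, 0.4, -1.6]
gripper_width: 0.0401
gripper_force: 7.0
```

Run:
```python
from h import *
s=r.get_state();print(s['time_s'],s['tcp_pos'],s['eef_rot'],s['gripper_width'],s['gripper_force'])
def need(p,yaw):
    y=np.radians(s['eef_rot'][2]);d=np.array(p)-s['tcp_pos']
    print((np.array([d[0]*np.cos(y)+d[1]*np.sin(y), d[0]*np.sin(y)-d[1]*np.cos(y),-d[2]])/.12).round(3), -(yaw-s['eef_rot'][2])/360)
need([.52,.363,.19],-118)
```

```text
4.175 [0.60459926 0.02317658 0.1879133 ] [ 1.79964594e+02 -3.72553706e-02 -1.40952396e+02] 0.04012016085764527 6.99842998146778
[-1.236  2.643 -0.017] -0.06375665512564031
```

Call:
drive_tool(increments=[[[-1,-0.15,0.35,0,-0.02],[-1,-0.3,0.65,0,-0.04],[-1,-0.45,0.9,0,-0.064]]])

```text
time_s: 4.55
tcp_pos: [0.5786, 0.1412, 0.1879]
eef_rot: [180.0, -0.0, -117.8]
contact_force: [-0.3, 0.3, -0.9]
gripper_width: 0.04
gripper_force: 7.0
```

Call:
drive_tool(increments=[[[-1,-0.35,0.32,0,0],[-1,-0.7,0.65,0,0]]])

```text
time_s: 4.8
tcp_pos: [0.5494, 0.2519, 0.1879]
eef_rot: [180.0, -0.0, -118.1]
contact_force: [1.2, 0.1, -0.9]
gripper_width: 0.0402
gripper_force: 7.0
```

Call:
drive_tool(increments=[[[-1,-0.35,0.32,0,0],[-1,-0.7,0.65,0,0],[-1,-0.7,0.65,0,0],[-1,-0.7,0.65,0,0]]])

```text
time_s: 5.3
tcp_pos: [0.5204, 0.3615, 0.1876]
eef_rot: [180.0, -0.1, -118.0]
contact_force: [0.7, -0.4, -0.9]
gripper_width: 0.04
gripper_force: 7.0
```

Run:
```python
from h import *
save('wrist','wrist2')
s=r.get_state();print(s['time_s'],s['tcp_pos'],s['eef_rot'],s['gripper_width'],s['gripper_force'])
a=cv2.imread('pics/wrist2.png')
cv2.imwrite('pics/wrist2b.png',cv2.resize(a[:300,150:550],(800,600),interpolation=3))
```

```text
5.35 [0.52078775 0.36088852 0.18786504] [ 1.79982162e+02 -6.23177207e-02 -1.18090583e+02] 0.04036390371959062 6.999879106006119
```

View pics/wrist2b.png

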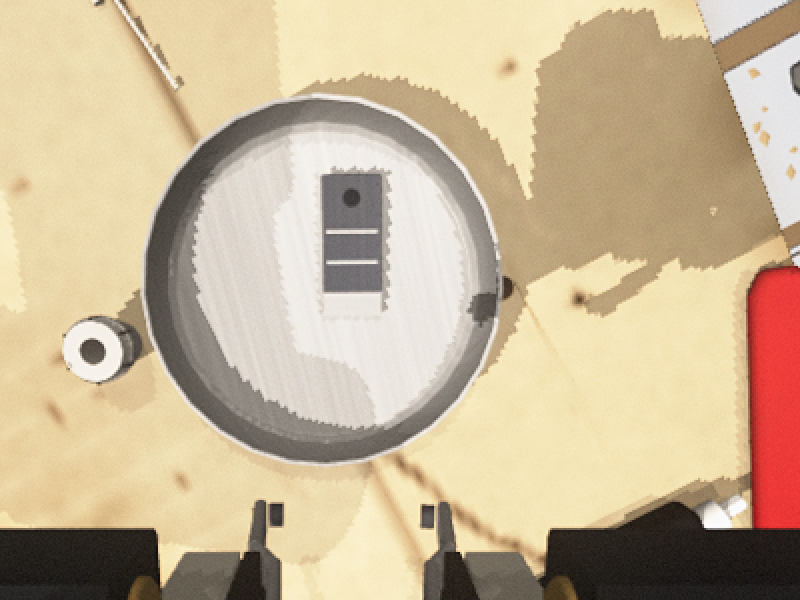

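The knife is in the crop at (322–383, 173–316), edge downward in the image and nearly square to the tool. The tongs pads are at (277, 515) and (428, 517).

Run:
```python
from h import *
np.set_printoptions(precision=4,suppress=True)
f=lambda x,y:(150+x/2,y/2)
s=r.get_state();yaw=np.radians(-118.09);tx=np.array([np.cos(yaw),np.sin(yaw)]);ty=np.array([np.sin(yaw),-np.cos(yaw)])
P={k:onz('wrist2',f(*u),z)[:2] for k,u,z in [('bl',(322,174),.009),('br',(382,173),.009),('el',(323,316),.006),('er',(382.5,315),.006),('padL',(277,515),.124),('padR',(428,517),.124)]}
tcp=s['tcp_pos'][:2]
for k,p in P.items(): print(k,p,'tool',(p-tcp)@tx,(p-tcp)@ty)
b=(P['bl']+P['br'])/2;e=(P['el']+P['er'])/2;d=e-b;print('len',np.linalg.norm(d),'width',np.linalg.norm(P['bl']-P['br']),'yaw',np.degrees(np.arctan2(d[1],d[0])),'centre',(b+e)/2)
mark=onz('wrist2',f(351,198),.009)[:2];print('mark',(mark-tcp)@tx,(mark-tcp)@ty)
w=P['br']-P['bl'];print('y-ax',np.degrees(np.arctan2(w[1],w[0])))
rim=[onz('wrist2',f(*u),.026)[:2] for u in [(322,95),(322,464),(145,280),(499,280)]];c=((rim[0]+rim[1])/2+(rim[2]+rim[3])/2)/2;print('dish',c,(c-tcp)@tx,(c-tcp)@ty,np.linalg.norm(rim[0]-rim[1]),np.linalg.norm(rim[2]-rim[3]))
print('knife tri',tri(('wrist2',f(351,198)),('side0',(310+214/4,325+(428-345)/4))))
```

```text
bl [0.4808 0.261 ] tool 0.10692511752663245 -0.011705988477869855
br [0.4594 0.272 ] tool 0.10732049255804207 0.012332514389509273
el [0.5073 0.3103] tool 0.051039951515308636 -0.011896327952056859
er [0.4849 0.3217] tool 0.05147241307113156 0.013262395334866856
padL [0.5397 0.3508] tool 1.982222503131282e-05 -0.021473107569772058
padR [0.5013 0.3719] tool -0.0005636984723804105 0.02233889463713966
len 0.05586784645741293 width 0.024041754127360523 yaw 62.28922451941281 centre [0.4831 0.2913]
mark 0.09785843315456097 -8.06793040108274e-05
y-ax 152.85229155349592
dish [0.5008 0.2992] 0.06385209247226367 -0.01146076156024352 0.14077280573003384 0.13900078178790026
knife tri (array([0.4733, 0.275 , 0.0126]), [0.0016428934629016505, 0.0016428934629015733])
```

Call:
drive_tool(increments=[[[-0.15,0.4,0,0,0],[-0.15,0.795,0,0.2,-0.001],[-0.15,0.795,0,0.45,-0.001],[-0.15,0.795,0,0.6,-0.001],[-0.15,0.795,0,0.6,-0.001]]], squeeze=20)

```text
time_s: 5.98
tcp_pos: [0.4757, 0.2754, 0.1154]
eef_rot: [180.0, -0.1, -117.8]
contact_force: [0.1, 0.5, -1.7]
gripper_width: 0.0373
gripper_force: 9.6
```

Run:
```python
from h import *
save('wrist','wrist3');save('side','side3');save('scene','scene3')
s=r.get_state();print(s['time_s'],s['tcp_pos'],s['eef_rot'],s['gripper_width'],s['gripper_force'],s['contact_force'])
o=np.zeros((600,800,3),np.uint8)
o[:300,:]=cv2.resize(cv2.imread('pics/wrist3.png')[150:300,120:520],(800,300),interpolation=3)
o[300:,:400]=cv2.resize(cv2.imread('pics/side3.png')[270:400,280:453],(400,300),interpolation=3)
o[300:,400:]=cv2.resize(cv2.imread('pics/scene3.png')[170:290,110:270],(400,300),interpolation=3)
cv2.imwrite('pics/c3.png',o)
```

```text
6.125 [0.47677295 0.27726826 0.11729313] [-1.79971637e+02  6.51887384e-02 -1.17757793e+02] 0.03714997166675926 9.55713227391243 [ 0.59453442  0.00669696 -0.74320166]
```

View pics/c3.png

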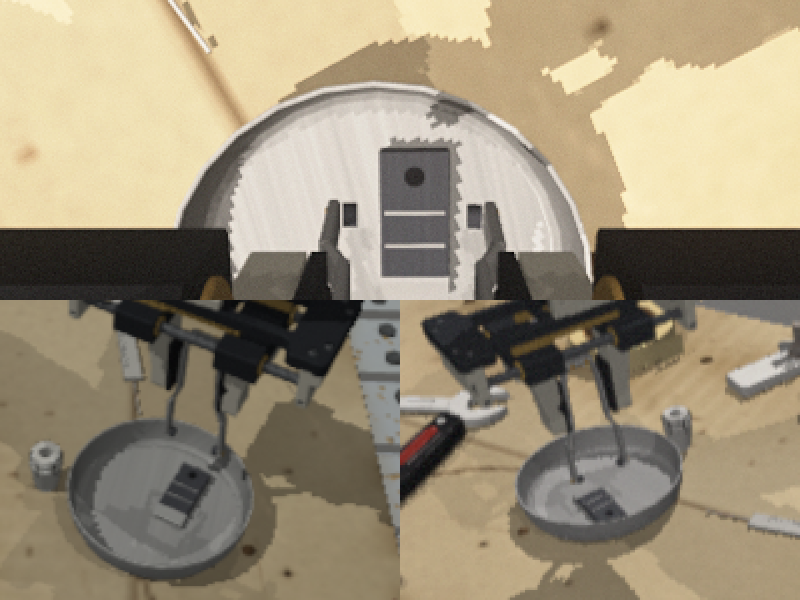

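The pads, at crop (350, 214) and (474, 215), straddle the knife, whose mark is at (414, 176). I check the offsets at this height.

Run:
```python
from h import *
np.set_printoptions(precision=4,suppress=True)
f=lambda x,y:(120+x/2,150+y/2)
d=np.load('pics/wrist3.npz')
s=r.get_state();yaw=np.radians(-117.75);tx=np.array([np.cos(yaw),np.sin(yaw)]);ty=np.array([np.sin(yaw),-np.cos(yaw)])
t=s['tcp_pos'][:2]; zp=s['tcp_pos'][2]-.0645
print(zp)
for k,u,z in [('L',(350,214),zp),('R',(474,215),zp),('bl',(380,149),.009),('br',(450,148),.009),('fl',(382,277),.009),('fr',(450,276),.009),('mark',(414,177),.009)]:
    p=onz('wrist3',f(*u),z)[:2]-t; print(k,p@tx,p@ty)
```

```text
0.05279313276058456
L 0.0032033747344820396 -0.018154955204973837
R 0.002830927219118175 0.01763666935219484
bl 0.012727917296101326 -0.011100330361111552
br 0.013031812380748185 0.012768038146430334
fl -0.033947229646101015 -0.010950279659335713
fr -0.03361596260204506 0.01327637422373445
mark 0.0028413741407272266 0.00048528836127466476
```

Call:
drive_tool(increments=[[[-0.15,-0.008,0.007,0.1,0],[-0.15,-0.008,0.007,0.2,0],[-0.15,-0.008,0.007,0.3,0],[-0.15,-0.008,0.007,0.34,0],[-0.15,-0.008,0.007,0.365,0]]])

```text
time_s: 6.75
tcp_pos: [0.4757, 0.2786, 0.0721]
eef_rot: [180.0, -0.0, -117.7]
contact_force: [-0.5, -0.6, -0.4]
gripper_width: 0.0375
gripper_force: 9.6
```

Call:
drive_tool(increments=[[[-0.15,0,0,0,0],[-0.15,0,0,0,0]]])

```text
time_s: 7.0
tcp_pos: [0.476, 0.2788, 0.0729]
eef_rot: [-180.0, 0.0, -117.7]
contact_force: [0.9, 1.3, -1.2]
gripper_width: 0.0375
gripper_force: 9.6
```

Call:
drive_tool(increments=[[[-0.15,0,0,0.007,0],[-1,0,0,0.007,0],[-1,0,0,0.007,0],[-1,0,0,0.007,0],[-1,0,0,0.007,0]]], squeeze=48)

```text
time_s: 7.62
tcp_pos: [0.4758, 0.2787, 0.0718]
eef_rot: [-180.0, 0.0, -117.7]
contact_force: [-0.7, 0.2, 0.0]
gripper_width: 0.0342
gripper_force: 48.0
```

Call:
drive_tool(increments=[[[-1,0,0,-0.04,0],[-1,0,0,-0.1,0],[-1,0,0,-0.2,0],[-1,0,0,-0.35,0],[-1,0,0,-0.5,0]]])

```text
time_s: 8.25
tcp_pos: [0.4758, 0.2786, 0.1331]
eef_rot: [-180.0, 0.0, -117.7]
contact_force: [0.5, -0.9, -2.0]
gripper_width: 0.0341
gripper_force: 48.0
```

Call:
drive_tool(increments=[[[-1,0,0,-0.2,0],[-1,0,0,-0.4,0],[-1,0,0,-0.6,0],[-1,0,0,-0.6,0]]])

```text
time_s: 8.75
tcp_pos: [0.4767, 0.2794, 0.2064]
eef_rot: [-179.9, 0.3, -117.7]
contact_force: [0.3, 0.2, -2.1]
gripper_width: 0.034
gripper_force: 48.0
```

Run:
```python
from h import *
save('wrist','wrist4');save('side','side4');save('scene','scene4')
s=r.get_state();print(s['time_s'],s['tcp_pos'],s['eef_rot'],s['gripper_width'],s['gripper_force'],s['contact_force'])
o=np.zeros((600,800,3),np.uint8)
o[:300,:]=cv2.resize(cv2.imread('pics/wrist4.png')[150:300,120:520],(800,300),interpolation=3)
o[300:,:400]=cv2.resize(cv2.imread('pics/side4.png')[250:380,280:453],(400,300),interpolation=3)
o[300:,400:]=cv2.resize(cv2.imread('pics/scene4.png')[170:290,110:270],(400,300),interpolation=3)
cv2.imwrite('pics/c4.png',o)
```

```text
8.9 [0.4752626  0.27823453 0.20308826] [ 1.79963134e+02 -4.82329969e-02 -1.17733215e+02] 0.03428633429698267 47.99953043460846 [ 0.1615691   0.26024315 -2.11596304]
```

View pics/c4.png

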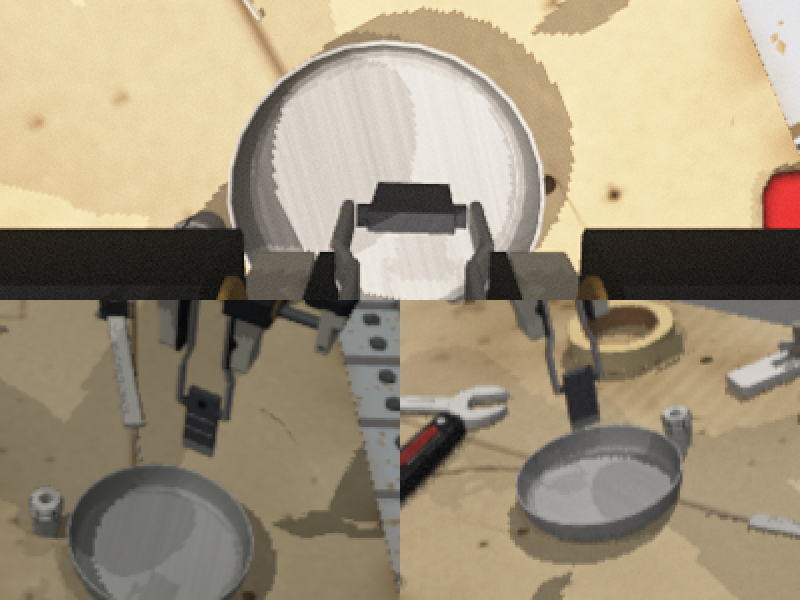

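The knife hangs edge down, pinched by its back end. I check the edge position and the yellow decoy before moving across.

```bash
cat >> h.py <<'E'
def need(p,yaw,s=None):
    s=s or r.get_state(); y=np.radians(s['eef_rot'][2]);d=np.array(p)-s['tcp_pos']
    print(s['time_s'],s['tcp_pos'].round(4),s['eef_rot'].round(2),s['contact_force'].round(1),(np.array([d[0]*np.cos(y)+d[1]*np.sin(y), d[0]*np.sin(y)-d[1]*np.cos(y),-d[2]])/.12).round(3), round(-((yaw-s['eef_rot'][2]+180)%360-180)/360,4))
def toolxy(p,tcp,yaw):
    y=np.radians(yaw);d=np.array(p)-tcp; return d[0]*np.cos(y)+d[1]*np.sin(y), d[0]*np.sin(y)-d[1]*np.cos(y)
E
python3 - <<'E'
from h import *
np.set_printoptions(precision=4,suppress=True)
print(tri(('scene0',(306,281)),('side0',(398,206))))
tcp=np.array([.4757,.2786,.2035]);yaw=-117.73
f=lambda x,y:(120+x/2,150+y/2)
for k,u,z in [('L',(362,214),.2035-.0649),('R',(460,214),.2035-.0649),('top_f',(406,207),.2035-.0549),('top_n',(405,231),.2035-.0549),('edge',(412,183),.2035-.111)]:
    print(k,toolxy(onz('wrist4',f(*u),z),tcp,yaw))
need([.5585,-.1246,.25],-159.1)
E
```

```text
(array([ 0.388 , -0.0355,  0.1155]), [0.0008567420146875796, 0.0008567420146875731])
L (np.float64(-0.0021890267858806585), np.float64(-0.01570086567692678))
R (np.float64(-0.0021737198965426033), np.float64(0.013273026906725119))
top_f (np.float64(0.0030757325792878324), np.float64(-0.0025991633902425586))
top_n (np.float64(-0.004043705604565618), np.float64(-0.00289513376894891))
edge (np.float64(-0.005362907633861072), np.float64(-0.0009474866749555979))
8.9 [0.4753 0.2782 0.2031] [ 179.96   -0.05 -117.73] [ 0.2  0.3 -2.1] [ 2.649 -2.176 -0.391] 0.1149
```

Call:
drive_tool(increments=[[[-1,0,0,-0.15,0],[-1,0,0,-0.3,0],[-1,0,0,-0.42,0]]])

```text
time_s: 9.28
tcp_pos: [0.4755, 0.2784, 0.2538]
eef_rot: [180.0, -0.1, -117.7]
contact_force: [0.0, 0.2, -2.0]
gripper_width: 0.0339
gripper_force: 48.0
```

Call:
drive_tool(increments=[[[-1,0.2,-0.16,0,0.028],[-1,0.45,-0.36,0,0.057],[-1,0.7,-0.56,0,0.086],[-1,0.9,-0.72,0,0.115]]])

```text
time_s: 9.78
tcp_pos: [0.5018, 0.1414, 0.2536]
eef_rot: [-180.0, -0.1, -159.5]
contact_force: [-0.1, -0.6, -1.6]
gripper_width: 0.0343
gripper_force: 48.0
```

Call:
drive_tool(increments=[[[-1,0.05,-0.4,0,0],[-1,0.117,-0.75,0,0]]])

```text
time_s: 10.02
tcp_pos: [0.5209, 0.0523, 0.2536]
eef_rot: [180.0, -0.1, -159.1]
contact_force: [1.7, 1.1, -1.8]
gripper_width: 0.0337
gripper_force: 48.0
```

Call:
drive_tool(increments=[[[-1,0.05,-0.4,0,0],[-1,0.117,-0.75,0,0]]])

```text
time_s: 10.28
tcp_pos: [0.5399, -0.037, 0.2536]
eef_rot: [180.0, -0.1, -159.1]
contact_force: [1.0, -0.3, -2.2]
gripper_width: 0.0337
gripper_force: 48.0
```

Run:
```python
from h import *
need([.5585,-.1246,.197],-159.1)
```

```text
10.275 [ 0.5399 -0.037   0.2536] [ 1.7999e+02 -6.0000e-02 -1.5913e+02] [ 1.  -0.3 -2.2] [ 0.115 -0.738  0.472] -0.0001
```

Call:
drive_tool(increments=[[[-1,0.06,-0.37,0,0],[-1,0.115,-0.738,0.1,0],[-1,0.115,-0.738,0.3,0],[-1,0.115,-0.738,0.45,0],[-1,0.115,-0.738,0.45,0]]])

```text
time_s: 10.9
tcp_pos: [0.5573, -0.1232, 0.1982]
eef_rot: [179.9, -0.2, -159.2]
contact_force: [-0.0, -0.2, -1.3]
gripper_width: 0.034
gripper_force: 48.0
```

Call:
drive_tool(increments=[[[-1,0,0,0,0],[-1,0,0,0,0],[-1,0,0,0,0]]])

```text
time_s: 11.28
tcp_pos: [0.5589, -0.1228, 0.2008]
eef_rot: [-180.0, 0.1, -159.1]
contact_force: [0.5, 0.4, -1.0]
gripper_width: 0.0338
gripper_force: 48.0
```

Run:
```python
from h import *
save('wrist','wrist5');save('side','side5');save('scene','scene5')
need([.5585,-.1246,.197],-159.1)
o=np.zeros((600,800,3),np.uint8)
o[:400,:]=cv2.resize(cv2.imread('pics/wrist5.png')[150:300,170:470],(800,400),interpolation=3)
o[400:,:400]=cv2.resize(cv2.imread('pics/side5.png')[170:240,270:410],(400,200),interpolation=3)
o[400:,400:]=cv2.resize(cv2.imread('pics/scene5.png')[220:300,305:465],(400,200),interpolation=3)
cv2.imwrite('pics/c5.png',o)
```

```text
11.425 [ 0.5587 -0.123   0.2004] [-1.7999e+02  3.0000e-02 -1.5911e+02] [-0.9 -0.1 -1.9] [ 0.006 -0.012  0.029] -0.0
```

View pics/c5.png

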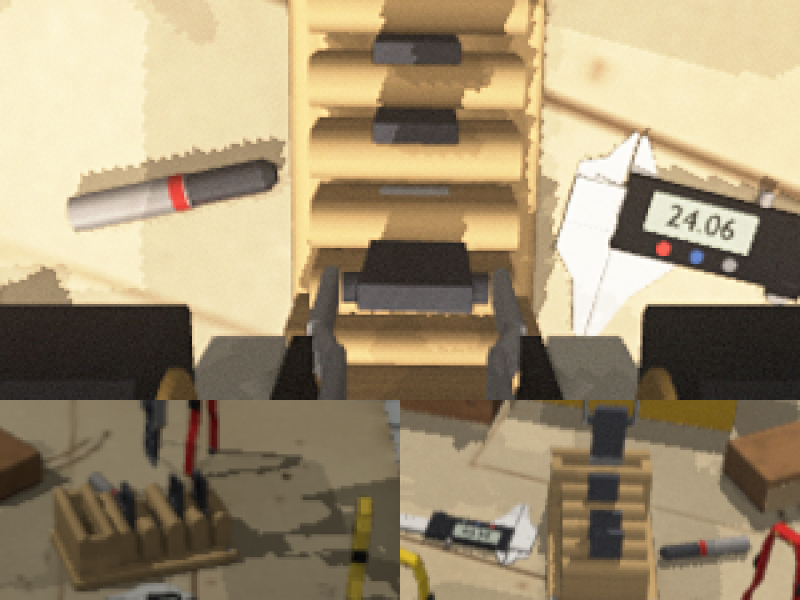

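Held knife: end face centred at (413, 297), lower edge at row 241. Slot spring: (413, 191). The fixed knives' tops are near rows 133 and 54. Everything lines up across the slot direction.

Run:
```python
from h import *
np.set_printoptions(precision=4,suppress=True)
tcp=np.array([.5587,-.123,.2004]);yaw=-159.1
f=lambda x,y:(170+x*.375,150+y*.375)
for k,u,z in [('L',(349,288),tcp[2]-.0649),('R',(480,290),tcp[2]-.0649),('top_f',(413,285),tcp[2]-.0549),('top_n',(413,310),tcp[2]-.0549),('edge',(413,241),tcp[2]-.111),
 ('spring',(413,191),.026),('k-30 top n',(415,142),.068),('k-52 n',(417,64),.068),('ridgeL',(311,215),.047),('ridgeR',(519,215),.047)]:
    print(k,np.array(toolxy(onz('wrist5',f(*u),z),tcp,yaw))*1000)
```

```text
L [ -1.0513 -14.4417]
R [-1.515  14.3039]
top_f [ 2.7893 -0.3702]
top_n [-2.7163 -0.375 ]
edge [-2.7521 -0.5301]
spring [-2.9996 -0.7056]
k-30 top n [20.0287 -0.0128]
k-52 n [41.521   0.5412]
ridgeL [ -5.9254 -31.7331]
ridgeR [-5.9355 31.6491]
```

Call:
drive_tool(increments=[[[-1,0.012,0.003,0.07,0],[-1,0.012,0.003,0.15,0],[-1,0.012,0.003,0.25,0],[-1,0.012,0.003,0.33,0],[-1,0.012,0.003,0.38,0]]])

```text
time_s: 12.05
tcp_pos: [0.5569, -0.1232, 0.1535]
eef_rot: [180.0, -0.1, -159.1]
contact_force: [0.3, -0.9, -1.8]
gripper_width: 0.0338
gripper_force: 48.0
```

Call:
drive_tool(increments=[[[-1,0,0,0.04,0],[-1,0,0,0.07,0],[-1,0,0,0.1,0],[-1,0,0,0.12,0],[-1,0,0,0.14,0]]])

```text
time_s: 12.68
tcp_pos: [0.5572, -0.1232, 0.1377]
eef_rot: [-180.0, 0.0, -159.1]
contact_force: [-0.5, -0.3, -1.3]
gripper_width: 0.0338
gripper_force: 48.0
```

Run:
```python
from h import *
for i in range(3):
    save('side','side6');need([.5573,-.1232,.132],-159.1)
print(r.get_state()['gripper_width'])
```

```text
12.725 [ 0.5571 -0.1232  0.1374] [ 1.7999e+02 -1.0000e-02 -1.5912e+02] [-0.5 -0.5 -2.1] [-0.002 -0.001  0.045] -0.0001
12.775 [ 0.557  -0.1232  0.1375] [ 1.7999e+02 -2.0000e-02 -1.5912e+02] [ 0.3 -0.3 -1. ] [-0.002 -0.001  0.046] -0.0001
12.825 [ 0.5571 -0.1232  0.1377] [ 1.8000e+02 -1.0000e-02 -1.5912e+02] [ 0.6 -0.8 -1.9] [-0.001 -0.     0.047] -0.0001
0.033971320282612114
```

The knife's edge is already inside the slot walls with no contact force, so I go down to the springs.

Call:
drive_tool(increments=[[[-1,0,0,0.015,0],[-1,0,0,0.03,0],[-1,0,0,0.045,0],[-1,0,0,0.06,0],[-1,0,0,0.06,0]]])

```text
time_s: 13.45
tcp_pos: [0.5571, -0.1231, 0.1302]
eef_rot: [180.0, -0.0, -159.1]
contact_force: [0.2, -0.3, -3.9]
gripper_width: 0.0339
gripper_force: 48.0
```

Call:
drive_tool(increments=[[[-1,0,0,0.01,0],[-1,0,0,0.02,0],[-1,0,0,0.02,0]]])

```text
time_s: 13.82
tcp_pos: [0.5582, -0.1232, 0.1293]
eef_rot: [-179.9, 0.1, -159.1]
contact_force: [-0.8, 0.7, 4.7]
gripper_width: 0.0333
gripper_force: 48.0
```

Call:
drive_tool(increments=[[[-1,0,0,0.01,0],[-1,0,0,0.02,0],[-1,0,0,0.02,0]]])

```text
time_s: 14.2
tcp_pos: [0.5581, -0.1233, 0.1267]
eef_rot: [-179.9, 0.1, -159.1]
contact_force: [0.5, -0.7, 4.9]
gripper_width: 0.0339
gripper_force: 48.0
```

Call:
drive_tool(increments=[[[-1,0,0,0.01,0],[-1,0,0,0.02,0],[-1,0,0,0.03,0],[-1,0,0,0.03,0]]], squeeze=56)

```text
time_s: 14.7
tcp_pos: [0.5583, -0.1234, 0.1233]
eef_rot: [-179.9, 0.1, -159.1]
contact_force: [0.7, -0.1, 6.6]
gripper_width: 0.0337
gripper_force: 56.0
```

Run:
```python
from h import *
np.set_printoptions(precision=1,suppress=True)
for n in('side','scene','wrist'): save(n,n+'7')
s=r.get_state();need([.5573,-.1232,.132],-159.1)
# heights of dark tops in scene: pixel colours along fixed knives / held knife
f0=proj('scene7',[[.5585,-.1246,z] for z in (.06,.068,.077)]);print(f0)
rx=np.array([.934,.357])
for x in(-52,-30,14):
    p=np.array([.5585,-.1246])+rx*(x+8)/1000;print(x,proj('scene7',[[*p,.068]]),proj('wrist7',[[*p,.068]]))
print(proj('wrist7',[[.5585,-.1246,.068],[.5585,-.1246,.077]]))
```

```text
14.85 [ 0.6 -0.1  0.1] [-179.9    0.1 -159.1] [ 0.4 -0.1  7.3] [ 0.   0.  -0.1] 0.0
[[386.5 259.9]
 [386.7 256.7]
 [387.  253. ]]
-52 [[387.9 271.9]] [[323.4 182.5]]
-30 [[387.3 264.1]] [[323.4 223. ]]
14 [[386.2 249.5]] [[323.6 298. ]]
[[323.5 261.5]
 [323.4 266.8]]
```

Call:
drive_tool(increments=[[[-1,0,0,-0.015,0],[-1,0,0,-0.015,0],[-1,0,0,-0.015,0],[-1,0,0,-0.015,0]]], squeeze=7)

```text
time_s: 15.35
tcp_pos: [0.557, -0.1232, 0.1237]
eef_rot: [180.0, -0.0, -159.1]
contact_force: [-0.1, 1.2, -0.7]
gripper_width: 0.0404
gripper_force: 7.0
```

Run:
```python
from h import *
need([.5573,-.1232,.165],-159.1); print(r.get_state()['gripper_width'])
```

```text
15.35 [ 0.557  -0.1232  0.1237] [ 1.7999e+02 -3.0000e-02 -1.5912e+02] [-0.1  1.2 -0.7] [-0.003 -0.001 -0.344] -0.0001
0.040417893073584364
```

Call:
drive_tool(increments=[[[-1,0,0,-0.08,0],[-1,0,0,-0.18,0],[-1,0,0,-0.28,0],[-1,0,0,-0.37,0],[-1,0,0,-0.37,0]]])

```text
time_s: 15.98
tcp_pos: [0.5578, -0.1232, 0.1697]
eef_rot: [-180.0, 0.1, -159.1]
contact_force: [0.4, -0.1, -1.3]
gripper_width: 0.0402
gripper_force: 7.0
```

Call:
drive_tool(increments=[[[-1,0,0,0,0],[-1,0,0,0,0],[-1,0,0,0,0]]], squeeze=45)

```text
time_s: 16.35
tcp_pos: [0.5569, -0.1232, 0.1679]
eef_rot: [180.0, -0.0, -159.1]
contact_force: [0.3, 0.6, -1.7]
gripper_width: 0.0274
gripper_force: 45.0
```

Run:
```python
from h import *
for n in('side','scene','wrist'): save(n,n+'8')
s=r.get_state();need([.557,-.1232,.1364],-159.1);print(s['gripper_width'])
# darkness along the wrist column through knives, and scene column
w=cv2.cvtColor(cv2.imread('pics/wrist8.png'),cv2.COLOR_BGR2GRAY);print('wrist',[(v,int(w[v,315:332].mean())) for v in range(140,300,3)])
c=cv2.cvtColor(cv2.imread('pics/scene8.png'),cv2.COLOR_BGR2GRAY);print('scene',[(v,int(c[v,384:390].mean())) for v in range(225,295)])
rx=np.array([.934,.357]);o=np.array([.5585,-.1246])
for x in(-52,-30,-8,14): 
    p=o+rx*(x+8)/1000;print(x,proj('scene8',[[*p,.068],[*p,.047]]).round(1).tolist(),proj('wrist8',[[*p,.068],[*p,.077]]).round(1).tolist())
```

```text
16.5 [ 0.5571 -0.1232  0.1681] [ 1.7999e+02 -2.0000e-02 -1.5912e+02] [ 0.5  0.3 -1.1] [0.001 0.    0.264] -0.0001
0.027036733287774554
wrist [(140, 136), (143, 139), (146, 106), (149, 129), (152, 145), (155, 148), (158, 143), (161, 131), (164, 118), (167, 82), (170, 45), (173, 81), (176, 85), (179, 84), (182, 110), (185, 129), (188, 137), (191, 138), (194, 127), (197, 102), (200, 44), (203, 45), (206, 57), (209, 96), (212, 98), (215, 108), (218, 135), (221, 139), (224, 129), (227, 104), (230, 43), (233, 44), (236, 45), (239, 57), (242, 97), (245, 98), (248, 116), (251, 132), (254, 63), (257, 69), (260, 76), (263, 71), (266, 42), (269, 44), (272, 96), (275, 97), (278, 192), (281, 218), (284, 174), (287, 78), (290, 77), (293, 102), (296, 143), (299, 191)]
scene [(225, 90), (226, 93), (227, 92), (228, 93), (229, 93), (230, 94), (231, 94), (232, 93), (233, 105), (234, 133), (235, 151), (236, 151), (237, 151), (238, 150), (239, 146), (240, 125), (241, 82), (242, 67), (243, 63), (244, 76), (245, 91), (246, 116), (247, 141), (248, 120), (249, 88), (250, 70), (251, 52), (252, 44), (253, 46), (254, 56), (255, 74), (256, 70), (257, 50), (258, 45), (259, 45), (260, 45), (261, 47), (262, 47), (263, 60), (264, 79), (265, 72), (266, 47), (267, 46), (268, 46), (269, 46), (270, 46), (271, 58), (272, 68), (273, 61), (274, 46), (275, 46), (276, 45), (277, 46), (278, 47), (279, 46), (280, 46), (281, 46), (282, 47), (283, 65), (284, 92), (285, 106), (286, 112), (287, 113), (288, 109), (289, 106), (290, 99), (291, 96), (292, 98), (293, 99), (294, 97)]
-52 [[387.9, 271.9], [387.2, 280.4]] [[322.8, 176.8], [322.6, 178.2]]
-30 [[387.3, 264.1], [386.7, 272.6]] [[322.9, 210.4], [322.7, 213.0]]
-8 [[386.7, 256.7], [386.1, 265.1]] [[322.9, 242.7], [322.8, 246.3]]
14 [[386.2, 249.5], [385.5, 257.8]] [[323.0, 273.5], [322.9, 278.1]]
```

The knife appears nearly home, perhaps 1–3 mm high. I press down on its back with the closed tongs.

Call:
drive_tool(increments=[[[-1,0,0,0.06,0],[-1,0,0,0.12,0],[-1,0,0,0.17,0],[-1,0,0,0.2,0],[-1,0,0,0.21,0]]], squeeze=55)

```text
time_s: 17.12
tcp_pos: [0.557, -0.1232, 0.1428]
eef_rot: [180.0, -0.0, -159.1]
contact_force: [0.1, 0.5, -1.7]
gripper_width: 0.0266
gripper_force: 55.0
```

Call:
drive_tool(increments=[[[-1,0,0,0.01,0],[-1,0,0,0.02,0],[-1,0,0,0.03,0],[-1,0,0,0.03,0]]])

```text
time_s: 17.62
tcp_pos: [0.5572, -0.1232, 0.1396]
eef_rot: [-180.0, 0.0, -159.1]
contact_force: [-0.3, 0.3, -0.4]
gripper_width: 0.0266
gripper_force: 55.0
```

Call:
drive_tool(increments=[[[-1,0,0,0.008,0],[-1,0,0,0.016,0],[-1,0,0,0.024,0],[-1,0,0,0.024,0]]])

```text
time_s: 18.12
tcp_pos: [0.5584, -0.1233, 0.1379]
eef_rot: [-179.9, 0.1, -159.1]
contact_force: [0.8, 0.6, 6.1]
gripper_width: 0.0265
gripper_force: 55.0
```

Call:
drive_tool(increments=[[[-1,0,0,0.008,0],[-1,0,0,0.016,0],[-1,0,0,0.016,0]]])

```text
time_s: 18.5
tcp_pos: [0.5585, -0.1233, 0.1361]
eef_rot: [-179.9, 0.2, -159.1]
contact_force: [-0.8, -0.8, 6.2]
gripper_width: 0.0266
gripper_force: 55.0
```

Call:
drive_tool(increments=[[[-1,0,0,0.008,0],[-1,0,0,0.016,0],[-1,0,0,0.016,0]]])

```text
time_s: 18.88
tcp_pos: [0.5591, -0.1233, 0.1349]
eef_rot: [-179.9, 0.2, -159.1]
contact_force: [1.1, 1.3, 11.3]
gripper_width: 0.0266
gripper_force: 55.0
```

Call:
drive_tool(increments=[[[-1,0,0,0.008,0],[-1,0,0,0.016,0],[-1,0,0,0.016,0]]])

```text
time_s: 19.25
tcp_pos: [0.5599, -0.1234, 0.1345]
eef_rot: [-179.8, 0.3, -159.0]
contact_force: [-2.8, 1.3, 18.7]
gripper_width: 0.0271
gripper_force: 55.0
```

Call:
drive_tool(increments=[[[-1,0,0,0.01,0],[-1,0,0,0.02,0],[-1,0,0,0.02,0]]])

```text
time_s: 19.62
tcp_pos: [0.5614, -0.1234, 0.134]
eef_rot: [-179.7, 0.5, -159.0]
contact_force: [-3.8, 3.7, 30.9]
gripper_width: 0.0268
gripper_force: 55.0
```

Call:
drive_tool(increments=[[[-1,0,0,-0.03,0],[-1,0,0,-0.1,0],[-1,0,0,-0.3,0],[-1,0,0,-0.4,0],[-1,0,0,-0.4,0]]])

```text
time_s: 20.25
tcp_pos: [0.5575, -0.1231, 0.177]
eef_rot: [-180.0, 0.1, -159.1]
contact_force: [-0.4, 0.6, -1.3]
gripper_width: 0.0263
gripper_force: 55.0
```

Call:
drive_tool(increments=[[[-1,0,0,0,0],[-1,0,0,0,0],[-1,0,0,0,0]]], squeeze=7)

```text
time_s: 20.62
tcp_pos: [0.5569, -0.1232, 0.1759]
eef_rot: [180.0, -0.1, -159.1]
contact_force: [-0.0, 0.1, -1.0]
gripper_width: 0.04
gripper_force: 7.0
```

Run:
```python
from h import *
for n in('side','scene','wrist'): save(n,n+'9')
s=r.get_state();need([.6145,-.1031,.19],-159.1);print(s['gripper_width'])
w=cv2.cvtColor(cv2.imread('pics/wrist9.png'),cv2.COLOR_BGR2GRAY);print('wrist',[(v,int(w[v,315:332].mean())) for v in range(160,300,2)])
c=cv2.cvtColor(cv2.imread('pics/scene9.png'),cv2.COLOR_BGR2GRAY);print('scene',[(v,int(c[v,384:390].mean())) for v in range(238,285)])
rx=np.array([.934,.357]);o=np.array([.5585,-.1246])
for x in(-52,-30,-8,14): 
    p=o+rx*(x+8)/1000;print(x,proj('scene9',[[*p,.068]]).round(1).tolist(),proj('wrist9',[[*p,.068],[*p,.077]]).round(1).tolist())
```

```text
20.775 [ 0.5571 -0.1232  0.1762] [ 1.7999e+02 -2.0000e-02 -1.5912e+02] [-0.3  0.6 -0.7] [-0.507 -0.014 -0.115] -0.0001
0.040298921776382016
wrist [(160, 133), (162, 124), (164, 111), (166, 86), (168, 43), (170, 43), (172, 92), (174, 95), (176, 97), (178, 98), (180, 102), (182, 126), (184, 128), (186, 134), (188, 140), (190, 136), (192, 127), (194, 118), (196, 91), (198, 44), (200, 45), (202, 45), (204, 60), (206, 97), (208, 97), (210, 96), (212, 99), (214, 129), (216, 137), (218, 142), (220, 134), (222, 126), (224, 111), (226, 70), (228, 44), (230, 44), (232, 45), (234, 45), (236, 57), (238, 98), (240, 98), (242, 99), (244, 113), (246, 136), (248, 136), (250, 129), (252, 117), (254, 62), (256, 42), (258, 42), (260, 41), (262, 41), (264, 41), (266, 62), (268, 88), (270, 90), (272, 86), (274, 190), (276, 221), (278, 216), (280, 187), (282, 80), (284, 81), (286, 79), (288, 97), (290, 112), (292, 146), (294, 182), (296, 203), (298, 212)]
scene [(238, 157), (239, 152), (240, 141), (241, 119), (242, 102), (243, 96), (244, 90), (245, 93), (246, 115), (247, 140), (248, 119), (249, 85), (250, 65), (251, 49), (252, 45), (253, 45), (254, 43), (255, 49), (256, 65), (257, 71), (258, 55), (259, 46), (260, 47), (261, 46), (262, 46), (263, 60), (264, 80), (265, 75), (266, 46), (267, 45), (268, 46), (269, 45), (270, 48), (271, 62), (272, 78), (273, 71), (274, 47), (275, 45), (276, 46), (277, 47), (278, 45), (279, 46), (280, 47), (281, 44), (282, 47), (283, 66), (284, 92)]
-52 [[387.9, 271.9]] [[322.8, 175.6], [322.7, 176.9]]
-30 [[387.3, 264.1]] [[322.9, 208.3], [322.8, 210.7]]
-8 [[386.7, 256.7]] [[323.0, 239.6], [322.9, 243.0]]
14 [[386.2, 249.5]] [[323.1, 269.6], [323.0, 274.0]]
```

The knife's top now sits at scene row 256.7, exactly where z = 68 mm is predicted and level with its neighbours. So it is home. Before putting the tongs back, I check numerically whether they slipped in the jaws.

Run:
```python
from h import *
a=cv2.imread('pics/wrist2.png',0);b=cv2.imread('pics/wrist9.png',0)
print(b[245:275,282:298]);print(a[245:275,282:298])
for nm,(u,v) in {'L':(288,258),'R':(364,258)}.items():
    t=a[v-9:v+9,u-5:u+6]; s=b[v-22:v+22,u-14:u+15]
    m=cv2.matchTemplate(s,t,cv2.TM_CCOEFF_NORMED);_,mx,_,l=cv2.minMaxLoc(m);print(nm,mx,l[0]-9,l[1]-13)
```

```text
[[215 210 213 213 214 212 212 214 212 213 210 212 214 211 215 209]
 [218 217 216 216 217 215 216 215 217 217 216 216 217 215 216 217]
 [224 220 221 222 221 220 222 220 222 218 219 221 219 221 216 218]
 [225 220 223 223 223 225 223 221 221 223 222 224 222 222 223 223]
 [225 223 224 224 222 222 224 223 224 223 221 222 224 223 220 225]
 [204 223 225 222 224 225 223 226 224 223 224 221 220 220 222 222]
 [109 209 220 205 203 203 204 202 201 202 218 219 218 217 219 219]
 [ 60 183 177  97  63  62  67  60  54 102 199 211 214 211 213 212]
 [ 65 141 111  56  45  48  46  48  46  89 160 183 177 183 180 182]
 [ 69 119  95  56  52  60  55  53  59  63  88  94  91  88  86  85]
 [ 67 113  91  57  50  55  59  66  69  61  83  86  80  82  83  84]
 [ 67 121  97  57  52  55  64  69  69  68  87  93  89  90  88  92]
 [ 72 118  99  61  58  66  69  74  78  72  88  93  90  92  93  93]
 [ 64 119  98  61  53  75  78  77  80  73  84  86  86  88  92  85]
 [ 65 111  93  60  50  74  84  84  84  75  88  94  94  93  94  90]
 [ 69 100  74  50  63  82  95  92  87  76  84  86  92  93  90  90]
 [ 61  81  76  65  82  92  9
[... 2271 characters left out ...]
4 220 220 220 221 220 219 219 221 219 218 220]
 [ 54 175 213 217 215 216 218 216 216 218 219 216 218 220 218 220]
 [ 54 198 218 215 216 217 217 219 215 217 219 218 217 218 221 220]
 [ 66 196 220 217 216 216 216 216 218 217 218 218 220 220 222 219]
 [ 79 203 218 216 215 215 215 216 216 220 217 221 222 223 222 220]
 [ 89 202 221 217 216 217 218 215 218 221 220 222 222 222 222 221]
 [ 86 201 220 216 217 218 217 218 218 221 220 220 224 221 224 218]
 [102 204 222 217 217 219 217 219 219 221 221 219 222 220 220 220]
 [116 191 221 219 220 218 219 220 220 221 223 221 220 222 221 220]
 [ 83 112 189 220 222 218 218 220 219 222 220 220 220 219 218 220]]
L 0.7234929203987122 0 1
R 0.6920488476753235 0 1
```

No slip of note (about 1 mm at most). I go back over the pocket and insert.

Call:
drive_tool(increments=[[[-1,-0.25,-0.007,0,0],[-1,-0.507,-0.014,0,0],[-1,-0.507,-0.014,0.15,0],[-1,-0.507,-0.014,0.3,0],[-1,-0.507,-0.014,0.35,0]]])

```text
time_s: 21.4
tcp_pos: [0.6139, -0.1031, 0.1332]
eef_rot: [180.0, -0.1, -159.1]
contact_force: [-0.3, 0.8, -1.0]
gripper_width: 0.0396
gripper_force: 7.0
```

Call:
drive_tool(increments=[[[-1,0,0,0.05,0],[-1,0,0,0.1,0],[-1,0,0,0.14,0],[-1,0,0,0.18,0],[-1,0,0,0.18,0]]])

```text
time_s: 22.02
tcp_pos: [0.6143, -0.1031, 0.1125]
eef_rot: [180.0, -0.0, -159.1]
contact_force: [-0.3, -0.0, -0.7]
gripper_width: 0.0402
gripper_force: 7.0
```

In the pocket mouth with no contact force, so I continue down.

Call:
drive_tool(increments=[[[-1,0,0,0.06,0],[-1,0,0,0.12,0],[-1,0,0,0.18,0],[-1,0,0,0.23,0],[-1,0,0,0.25,0]]])

```text
time_s: 22.65
tcp_pos: [0.6144, -0.1031, 0.0822]
eef_rot: [180.0, -0.0, -159.1]
contact_force: [0.3, -0.5, -1.0]
gripper_width: 0.0401
gripper_force: 7.0
```

Call:
drive_tool(increments=[[[-1,0,0,0.006,0],[-1,0,0,0.012,0],[-1,0,0,0.012,0]]])

```text
time_s: 23.02
tcp_pos: [0.6147, -0.1031, 0.0816]
eef_rot: [-180.0, 0.0, -159.1]
contact_force: [0.0, -0.1, -1.3]
gripper_width: 0.0399
gripper_force: 7.0
```

Call:
drive_tool(increments=[[[-1,0,0,0.006,0],[-1,0,0,0.012,0],[-1,0,0,0.012,0]]])

```text
time_s: 23.4
tcp_pos: [0.6149, -0.1031, 0.0803]
eef_rot: [-180.0, 0.0, -159.1]
contact_force: [-0.1, -0.1, 2.0]
gripper_width: 0.0398
gripper_force: 7.0
```

Call:
drive_tool(increments=[[[-1,0,0,0.004,0],[-1,0,0,0.008,0],[-1,0,0,0.008,0]]])

```text
time_s: 23.78
tcp_pos: [0.6154, -0.103, 0.08]
eef_rot: [-180.0, 0.1, -159.1]
contact_force: [-0.6, 0.8, 6.1]
gripper_width: 0.0399
gripper_force: 7.0
```

Floor reached. I relax the push, open, and retreat straight up.

Call:
drive_tool(increments=[[[-1,0,0,-0.01,0],[-1,0,0,-0.012,0],[0,0,0,-0.012,0],[1,0,0,-0.012,0],[1,0,0,-0.012,0]]])

```text
time_s: 24.4
tcp_pos: [0.6145, -0.1031, 0.0803]
eef_rot: [180.0, -0.0, -159.1]
contact_force: [-0.1, -0.2, -0.2]
gripper_width: 0.0585
gripper_force: 0.0
```

Call:
drive_tool(increments=[[[1,0,0,0,0],[1,0,0,0,0],[1,0,0,0,0],[1,0,0,-0.03,0],[1,0,0,-0.08,0]]])

```text
time_s: 25.02
tcp_pos: [0.6145, -0.1031, 0.0903]
eef_rot: [180.0, -0.0, -159.1]
contact_force: [-0.7, -1.0, 0.7]
gripper_width: 0.0874
gripper_force: 0.0
```

Call:
drive_tool(increments=[[[1,0,0,-0.2,0],[1,0,0,-0.4,0],[1,0,0,-0.7,0],[1,0,0,-1,0],[1,0,0,-1,0]]])

```text
time_s: 25.65
tcp_pos: [0.6164, -0.1032, 0.2142]
eef_rot: [-179.9, 0.4, -159.1]
contact_force: [0.1, -0.3, 1.2]
gripper_width: 0.088
gripper_force: 0.0
```

Run:
```python
from h import *
for n in('side','scene','wrist'): save(n,n+'10')
s=r.get_state();print(s['time_s'],s['tcp_pos'],s['gripper_width'],s['contact_force'])
# compare rack/tongs region with start images
for n,(a,b,c,d) in {'scene':(205,310,350,420),'side':(170,240,285,355)}.items():
    x=cv2.imread(f'pics/{n}0.png').astype(int)[a:b,c:d];y=cv2.imread(f'pics/{n}10.png').astype(int)[a:b,c:d]
    m=(abs(x-y).sum(2)>90).astype('uint8');k,_,st,ce=cv2.connectedComponentsWithStats(m);print(n,[(st[i][:5]+[c,a,0,0,0]).tolist() for i in range(1,k) if st[i][4]>8])
c=cv2.imread('pics/scene10.png',0);print([(v,int(c[v,384:390].mean())) for v in range(243,275)])
```

```text
25.8 [ 0.61414022 -0.10303838  0.20973687] 0.08807466959262994 [-0.11454763  0.05822479 -0.48943625]
scene [[382, 213, 12, 6, 59], [357, 248, 8, 3, 16], [380, 260, 13, 7, 37], [394, 284, 9, 3, 19]]
side [[296, 184, 2, 7, 10], [303, 187, 4, 15, 34], [295, 192, 2, 11, 13], [320, 197, 11, 14, 65], [333, 237, 4, 3, 10], [339, 237, 16, 3, 47]]
[(243, 93), (244, 88), (245, 90), (246, 119), (247, 149), (248, 128), (249, 86), (250, 57), (251, 46), (252, 44), (253, 44), (254, 44), (255, 49), (256, 61), (257, 68), (258, 54), (259, 44), (260, 43), (261, 44), (262, 45), (263, 58), (264, 78), (265, 71), (266, 46), (267, 42), (268, 44), (269, 44), (270, 46), (271, 60), (272, 75), (273, 68), (274, 46)]
```

Run:
```python
from h import *
for n,(a,b,c,d) in {'scene':(210,245,372,402),'side':(178,215,290,312)}.items():
    x=cv2.imread(f'pics/{n}0.png',0);y=cv2.imread(f'pics/{n}10.png',0)
    X=cv2.resize(x[a:b,c:d],None,fx=4,fy=4,interpolation=2);Y=cv2.resize(y[a-6:b+6,c-6:d+6],None,fx=4,fy=4,interpolation=2)
    for lab,sl in {'top':slice(0,48),'whole':slice(0,200)}.items():
        t=X[sl];_,mx,_,l=cv2.minMaxLoc(cv2.matchTemplate(Y,t,cv2.TM_CCOEFF_NORMED));print(n,lab,round(mx,3),(l[0]-24)/4,(l[1]-24)/4)
print(cv2.imread('pics/scene0.png',0)[209:222,376:400]);print(cv2.imread('pics/scene10.png',0)[209:222,376:400])
```

```text
scene top 0.785 0.0 1.75
scene whole 0.888 0.0 0.75
side top 0.882 2.0 -1.0
side whole 0.881 0.75 0.0
[[ 90  94  97 103 104 111 119 124 134 137 138 141 144 147 150 154 149 152
  151 150 162 169 168 169]
 [ 89  89  90  89  89  87  90  90  95  99 102 106 112 121 132 138 140 140
  139 143 150 167 169 170]
 [ 88  86  89  88  87  85  89  88  86  87  88  86  85  87  94  99 102 105
  110 118 129 150 156 156]
 [ 88  90  90  88  87  89  91  91  91  88  84  85  85  87  93  94  90  87
   85  89  92 107 117 118]
 [ 91  86  90  89  87  88 109 116 120 114 112 115 112 118 132 130 127  99
   84  80  85  94  97  93]
 [ 88  88  86  87  86  87 129 150 147 148 152 147 146 154 172 173 170 133
   91  80  84  86  89  88]
 [ 87  89  89  90  84  77 117 142 144 144 146 146 144 146 163 165 163 148
   92  82  79  84  81  87]
 [ 87  86  87  84  82  68  96 110 113 111 113 116 118 119 133 142 133 128
   88  80  81  82  83  89]
 [ 87  87  88  86  81  64  88  84  92  86  90  91  94  92  94 110 105 106
   89  81  80  82  79  84]
 [ 86  87  85  83  73  72  91  83  81  82  80  77  77  80  83  81  80  89
   95  85  83  
[... 929 characters left out ...]
88  89  89  87  95 113 122 126 120 118 117 122 121 122 122 118 105
   85  87  83  85  84  81]
 [ 92  92  90  88  87  96 132 152 152 154 155 154 156 158 157 158 156 133
   86  82  82  83  83  84]
 [ 91  90  88  91  88  81 119 149 149 148 149 151 154 158 156 160 158 140
   87  82  83  82  82  84]
 [ 88  90  88  88  84  72 100 122 119 128 125 127 127 133 135 144 138 126
   88  87  88  84  85  85]
 [ 86  88  88  89  77  72  92  97  91 104  94  95  97  97  96 109 100 103
   95  88  89  91  87  89]
 [ 86  91  90  85  69  67  84  84  82  85  82  83  82  83  79  84  81  93
  100  92  90  90  89  91]
 [ 90  88  90  81  66  81  87  91  89  90  86  86  88  92  89  85  81  88
   98  94  92  89  89  88]]
```

Run:
```python
from h import *
a=tri(('scene0',(387,216)),('side0',(299,185)));b=tri(('scene10',(387,217.9)),('side10',(301,184)))
print(a,b,(b[0]-a[0])*1000)
s=r.get_state();print(toolxy(b[0],a[0],-159.1))
```

```text
(array([ 0.61224523, -0.10378343,  0.12213364]), [0.0005726698195796649, 0.0005726698195796301]) (array([ 0.60706519, -0.10608546,  0.1226348 ]), [0.000465321370035039, 0.00046532137003512677]) [-5.180042   -2.30202632  0.50116189]
(np.float64(0.005660438677866985), np.float64(-0.0003026454637047218))
```

The tongs are seated at full height. They lean about 3° toward the slots, roughly what the pocket's play allows. The knife is home, so I hand in.

```bash
python3 -c "
from h import *
print(job.close_job())"
```

```text
the job is handed in; nothing more can be done
None
```

The knife is pressed fully home, edge down, in the empty slot, touched only by the tongs; the tongs are back in their pocket, seated but leaning about 3°, and the job was handed in at about 26 s with no verdict shown.

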